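Scoop the treated bulbs into the lidded seed tray

ROBOT

A 7-joint arm with a two-finger parallel gripper is mounted at the origin on the work surface. World frame = base frame: x ahead of the robot, y to its left, z up, the work surface at z = 0. Lengths are in m, angles in rad, forces in N, time in s.
With the tool pointing down it reaches from about 0.35 to 0.9 m from the base axis. Payload 8.1 kg.
Tool frame: the origin (TCP) lies on the centre line of the jaws, within the pads' length; the fingertips stand 19 mm ahead of it and the grasp point (between the pads) is the TCP; z points along the fingers, y is the direction in which the jaws open and shut (so a half turn about z gives the same grasp; the last joint's range is limited). The gripper opens to 92 mm and grips with 3 to 60 N. Pads are 19 mm wide; open, the fingers measure 130 mm over their backs; the gripper's body (75 mm by 190 mm) begins 47 mm behind the grasp point.
Start: joints at [1.062, 0.434, 0.025, 1.573, -0.012, 1.134, -0.075], TCP at [0.247, -0.574, 0.246] pointing down, gripper open.
Joint ranges: [-2.62, 2.62], [-0.44, 2.09], [-1.27, 1.32], [0.08, 2.57], [-1.32, 4.46], [0.12, 2], [-2.74, 2.74]. Speed limits (rad/s): [2.22, 2.22, 3.01, 3.01, 3.14, 3.14, 3.14].

INTERFACE

Orientations are given as a rotation vector (axis times angle).
In Python, from cell import monitor, imaging, workorder, outline_of gives the robot as it stands.
- The arm moves only by the tool move_arm, never from a script. Its argument "series" is a list of rows, each a list of 6 numbers: the shift along the world's x, y, z in cm, then the turn, a rotation vector about the world's x, y, z in degrees. A call has 1 to 8 rows; each row shifts and turns the commanded pose from where the row before left it; what a row does not reach is not made up. A row lasts 1/10 s, in which the tool goes at most 50 mm and 8.59 degrees, less where a joint would pass 70% of its speed; a pose out of reach is approached as far as the arm can. A call with a gripper value outside its range is refused whole. "grip" is the opening, from 0 (shut) to 1 (fully open), set as the call begins (left out, the last holds). The fingers move at their own pace and stop on an object; "force" is the grip in N (left out, the last holds). Time passes only in rows, so rows that do not move let the fingers close. It gives the time, the measured TCP pose, the force and the opening at its end, in the units of the state.
- monitor.observe(): the state, without advancing time (a new reading comes with each control period).
- imaging.get_image(name): name is "side" or "top"; returns a dict with "color" (480x640x3 uint8, red, green, blue), "fx", "fy", "cx", "cy" (pixels), "dist_coeffs" ([k1, k2, p1, p2, k3] as OpenCV has them; the pictures are not rectified), "rvec" (rotation vector, rad) and "tvec" (3), from world to camera coordinates, as OpenCV has them. Camera axes: x right, y down, z forward; pixel columns grow to the right and rows downward; lengths in m; the calibration is good to about 2 mm. A picture is of the moment at which its call begins. There is no depth.
- workorder.sign_off(): hands the job in, once; it reports no verdict.
Trained networks look in the newest picture that a camera, given by its name, has taken for a name from the list of things; names that differ only in an ending like _2 or _b are one class to them, and where a whole thing is asked for, a point or a joint stands for the part that bears it (a point fixed in the world has none). Each returns a list of dicts, best first, with "p" (0 to 1); they miss things now and then, are a little off and sometimes report something else, mostly with a low value. They report only what shows in the picture. A call takes as long as a camera call.
- outline_of(camera, thing): "mask" (480x640 bool, what is visible of it) and "rect" ([left, top, width, height] in pixels, round what is visible of it).
The state is a dict: "clock": time; "joints": joint angles; "dq": joint speeds; "joint_efforts": joint torques, N m; "position": TCP position; "ee_rot": TCP orientation; "force": force on the tool from outside, world axes, zero at the start; "ft_torque": the same for the moment, N m; "width": opening from 0.0 (shut) to 1.0 (fully open).
Only numpy, scipy, OpenCV 4.12 (cv2) and the standard library are available. Lean on these libraries where they do the work, as an engineer would, in place of code of your own. Each camera call takes 0.05 s, during which the arm holds its last target. There are 200 camera calls.

TASK

Swing the half-open clear lid of the grey seed tray up until it stands upright. Using the green scoop, and never touching a bulb with the gripper, move every bulb from the yellow plant tray into the grey tray: drive the scoop along a wall into a corner of the yellow tray so that the bulb is forced up onto it, then tip it out. When all are in, press the lid down until the orange clip snaps and holds it shut, leave the scoop standing upright in the emptied yellow tray, and do not shove or knock over the jar, the small terracotta pot by the yellow tray, the tamper or the dibber.

Things in the scene. Friction and masses are not known exactly. Their poses are not given: they have to be found in the camera images.
- scoop: Green hand scoop, 0.16 kg, stands by itself. Origin on its underside; x points to the open front, z up. Flat floor 76 mm wide (y), 3 mm thick, from x=-48 to the straight lip at +55 mm. Side walls 36 mm high from x=-48 to +16, 18 mm high on to +40, none beyond. Back wall 88 mm high at x=-48. Room for one bulb abreast
- plant_tray: Yellow rectangular plant tray, fixed to the table, open on top. Origin at the centre of its underside. Outside 170 mm (its x) by 310 mm (its y) by 75 mm high, walls and floor 5 mm thick (inside 160 x 300 mm, inner floor at z=+5 mm, rim at z=+75 mm)
- bulb0: Brown egg-shaped flower bulb, 0.06 to 0.13 kg, slippery (friction about 0.3), rolls; 54 mm thick, 64 mm long, with a small green sprout. Origin at the centre of the thick end (a 54 mm ball); x points to the thin end (a 38 mm ball centred 18 mm along x). May be absent
- bulb1: A second bulb, the same. May be absent
- bulb2: A third bulb, the same. May be absent
- seed_tray: Stack of grey seed trays, fixed to the table; bulbs go into the top one. Origin at the centre of the stack's underside. Outside 160 mm (its x) by 200 mm (its y), walls 5 mm; inner floor at z=+35 mm, rim at z=+105 mm. The lid is hinged along the +x rim; the clip is at the middle of the -x rim
- lid_hinge (a point): Point on the hinge line of the clear lid, at the middle of the +x rim of the seed tray, 105.5 mm above the table; the hinge line runs along the tray's y
- lid_edge (a point): Middle of the lid's free edge, on its outer (upper) face, 160 mm from the hinge line. A 30 mm wide nose juts 10 mm farther out there
- lid (a joint): Angle in rad of the clear, blue-edged lid (160 x 200 x 6 mm): 0 shut on the rim, 1.57 upright, stop at 1.95. A stiff hinge (0.14 N m) holds it where it is left, so push it all the way. At about 0.09 its nose meets the clip; 8 to 15 N pressed down near its free edge takes it past, and the clip then holds it below 0.02
- clip (a joint): Orange spring clip at the middle of the seed tray's -x rim: outward deflection in m, 0 at rest, up to 0.008. It stands 20 mm outside the wall and its top is 16 mm above the rim (z=+121 mm)
- jar: Green glass jar with a flip-top steel lid, 84 mm across, 125 mm high, origin under its centre. A bystander
- pot_a: Small empty terracotta pot, 100 mm across, 90 mm high, origin under its centre. A bystander
- tamper: Dark wooden pot tamper, 64 mm disc with a knob, 80 mm high, origin under its centre. A bystander
- dibber: Bamboo dibber, 190 mm long, up to 36 mm thick, lying on the table; origin at its tip, z along its length. A bystander
- scoop_grip (a point): Point to pinch on the scoop's upright wooden grip, at x=-66, y=0, z=125 mm in the scoop's frame. The grip is a post 26 x 26 mm (sides along the scoop's x and y) from z=80 to z=155 mm, overhanging behind the back wall
- scoop_lip (a point): Middle of the scoop's front lip, on the underside, at x=+55 mm in the scoop's frame

How it is judged:
On the way, in this order (a step that is already met when the one before it is completed fails the run):
1. the lid is swung up to upright (at least 1.35 rad) (value of joint lid above 1.35 rad), for 0.2 s.
2. a bulb rides in the scoop, lifted clear of the yellow tray (((x of bulb0 in the frame of scoop between -0.05 and 0.05 m and y of bulb0 in the frame of scoop between -0.035 and 0.035 m and z of bulb0 in the frame of scoop between 0.01 and 0.06 m and height (world z) of bulb0 above 0.105 m) or (x of bulb1 in the frame of scoop between -0.05 and 0.05 m and y of bulb1 in the frame of scoop between -0.035 and 0.035 m and z of bulb1 in the frame of scoop between 0.01 and 0.06 m and height (world z) of bulb1 above 0.105 m) or (x of bulb2 in the frame of scoop between -0.05 and 0.05 m and y of bulb2 in the frame of scoop between -0.035 and 0.035 m and z of bulb2 in the frame of scoop between 0.01 and 0.06 m and height (world z) of bulb2 above 0.105 m))), for 0.2 s.
3. every bulb lies in the grey seed tray (x of bulb0 in the frame of seed_tray between -0.06 and 0.06 m and y of bulb0 in the frame of seed_tray between -0.08 and 0.08 m and z of bulb0 in the frame of seed_tray between 0.05 and 0.105 m and x of bulb1 in the frame of seed_tray between -0.06 and 0.06 m and y of bulb1 in the frame of seed_tray between -0.08 and 0.08 m and z of bulb1 in the frame of seed_tray between 0.05 and 0.105 m and x of bulb2 in the frame of seed_tray between -0.06 and 0.06 m and y of bulb2 in the frame of seed_tray between -0.08 and 0.08 m and z of bulb2 in the frame of seed_tray between 0.05 and 0.105 m), for 0.2 s.
4. the lid is pressed shut behind the clip (value of joint lid below 0.03 rad), for 0.2 s.
At the end, for the whole second after the job is handed in: Every bulb present lies at rest inside the grey seed tray, the lid is shut behind its clip (under 0.03 rad), and the released scoop stands upright (within 0.15 rad) on the floor of the yellow plant tray (all of step 3 and linear speed of each of bulb0, bulb1, bulb2, scoop below 0.03 m/s and value of joint lid below 0.03 rad and x of scoop in the frame of plant_tray between -0.08 and 0.08 m and y of scoop in the frame of plant_tray between -0.15 and 0.15 m and z of scoop in the frame of plant_tray below 0.02 m and angle between scoop's own z axis and vertical below 0.15 rad); the robot touches nothing.
It fails at once if the gripper touches a bulb (contact force between the fingers and bulb0 above 1 N or contact force between the fingers and bulb1 above 1 N or contact force between the fingers and bulb2 above 1 N).
It fails at once if the jar, terracotta pot, tamper or dibber is shoved more than 5 cm, or the jar, pot or tamper knocked over (distance of any of jar, pot_a, tamper, dibber from where it was at the start of the episode above 0.05 m or angle between any of jar, pot_a, tamper's own z axis and vertical above 0.5 rad).
Of bulb0, bulb1, bulb2 only 2 to 3 are there at a start; the rules pass over those that are not, and their reading is None.
At some moment in a run one of bulb0, bulb1, bulb2, scoop may be knocked a few centimetres aside while the robot is not near it.
It also fails if it takes over 210 s, if anything falls off the work surface, if the arm or the gripper's body presses on something with over 40 N, if the wrist force passes 120 N, or if a joint passes its speed limit or range.

## Working session

There is one attempt and no reset: what is moved stays moved. The work goes in short steps, Python scripts to look and compute and a tool call to move; the robot and the scene stay as the last step left them, time stands still between calls to the robot, and variables do not carry over. Pictures are saved under pics/ and viewed, about 12 in all and at most 16, crops included, and the job is handed in when it is done.

Besides the shell and the picture viewer there is one more tool, called after "Request:" in YAML: its name, and indented under it one key for each argument. move_arm: Moves the arm, as the interface text tells. Its arguments: {"type":"object","properties":{"series":{"type":"array"},"grip":{"type":"number"},"force":{"type":"number"}},"required":["series"]}

```bash
ls; mkdir -p pics; cat > h.py <<'E'
import numpy as np, cv2
from cell import monitor, imaging, workorder, outline_of
def snap(cam,fn=None):
    im=imaging.get_image(cam)
    if fn: cv2.imwrite('pics/'+fn,im['color'][:,:,::-1])
    return im
def K(im): return np.array([[im['fx'],0,im['cx']],[0,im['fy'],im['cy']],[0,0,1.]])
def proj(im,P): return cv2.projectPoints(np.array(P,float).reshape(-1,1,3),np.array(im['rvec']),np.array(im['tvec']),K(im),np.array(im['dist_coeffs']))[0][:,0]
def ray(im,uv):
    R=cv2.Rodrigues(np.array(im['rvec'],float))[0];t=np.array(im['tvec'],float).ravel()
    p=cv2.undistortPoints(np.array(uv,float).reshape(-1,1,2),K(im),np.array(im['dist_coeffs']))[:,0]
    return -R.T@t,np.c_[p,np.ones(len(p))]@R
def atz(im,uv,z):
    c,d=ray(im,uv); return c+d*((z-c[2])/d[:,2])[:,None]
def cen(o): 
    m=o['mask'];ys,xs=np.nonzero(m);return [xs.mean(),ys.mean()]
E
python3 - <<'E'
from h import *
s=monitor.observe();print(s)
for c in('top','side'):
    im=snap(c,c+'0.png'); print(c,ray(im,[[320,240]]))
    for n in ['scoop','plant_tray','bulb0','seed_tray','lid','jar','pot_a','tamper','dibber','clip','scoop_grip']:
        for o in outline_of(c,n)[:4]:
            print(n,round(o['p'],2),o['rect'],np.round(cen(o)))
E
```

```text
pics
{'clock': 0.0, 'joints': array([ 1.06236238,  0.43521343,  0.02497695,  1.57411309, -0.01159023,
        1.1339803 , -0.07509262]), 'dq': array([ 0.00043617,  0.00142608, -0.00140152,  0.00048128, -0.0002767 ,
        0.00134224,  0.00092625]), 'joint_efforts': array([ 3.91330623e-04, -6.67857528e+01,  9.84792709e-01, -3.14464545e+01,
       -6.08482515e-02,  4.29631106e-02,  2.07742523e-04]), 'position': array([ 0.24649386, -0.57381204,  0.24494474]), 'ee_rot': array([-3.07568755e+00, -6.32719182e-01,  7.29231588e-04]), 'force': array([ 0.67426536, -0.6054279 , -0.09596611]), 'ft_torque': array([ 0.00707731,  0.00127875, -0.00113026]), 'width': 0.9998597452509619}
top (array([0.58242065, 0.0035616 , 0.96055673]), array([[ 0.00532192,  0.02759272, -1.00031275]]))
scoop 0.69 [298.8, 214.0, 49.2, 75.9] [321. 247.]
plant_tray 0.8 [390.3, 236.7, 169.6, 92.6] [473. 284.]
plant_tray 0.34 [456.3, 244.8, 29.5, 30.1] [471. 261.]
bulb0 0.86 [493.9, 285.5, 29.4, 25.4] [509. 299.]
bulb0 0.67 [453.8, 246.7, 31.3, 27.6] [471. 261.]
seed_tray 0.98 [136.1, 195.2, 116.5, 127.8] [194. 260.]
lid 0
[... 822 characters left out ...]
 [323.1, 385.0, 30.8, 37.6] [336. 404.]
bulb0 0.61 [295.1, 440.8, 33.0, 37.1] [311. 462.]
seed_tray 0.58 [194.5, 145.4, 111.9, 97.9] [251. 194.]
lid 0.56 [196.6, 144.3, 96.6, 29.8] [243. 161.]
jar 0.96 [343.4, 180.6, 39.0, 68.9] [360. 214.]
jar 0.29 [198.9, 147.1, 99.6, 26.6] [246. 160.]
pot_a 0.95 [414.8, 322.4, 60.1, 66.4] [441. 354.]
tamper 0.75 [321.0, 175.6, 21.7, 33.5] [332. 194.]
tamper 0.63 [412.9, 324.3, 61.5, 61.8] [441. 354.]
tamper 0.2 [253.8, 225.8, 71.6, 70.5] [289. 269.]
dibber 0.67 [347.1, 254.5, 49.1, 63.4] [374. 290.]
clip 0.79 [258.1, 194.0, 14.5, 20.6] [266. 205.]
scoop_grip 0.93 [254.5, 228.5, 72.3, 68.7] [289. 270.]
scoop_grip 0.73 [342.5, 183.8, 41.8, 62.7] [360. 214.]
```

View pics/top0.png

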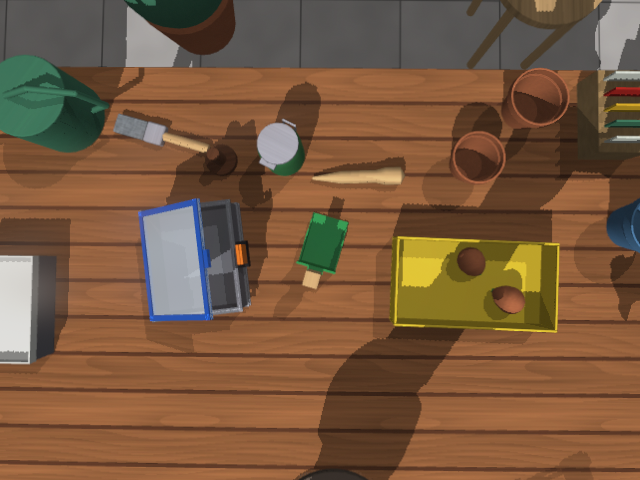

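View pics/side0.png

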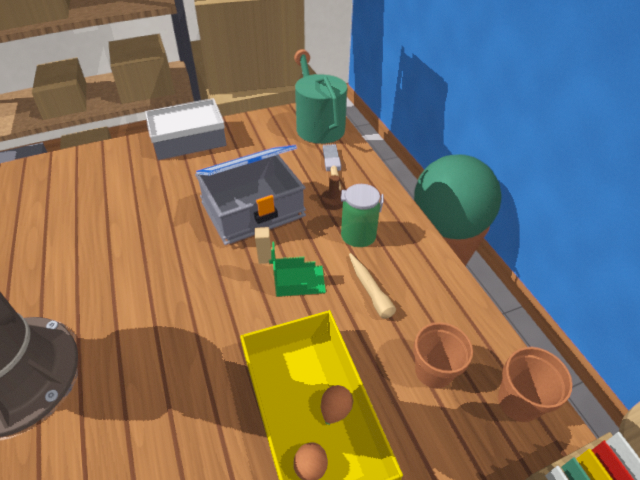

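Top view: grey tray left with its hinge on the far-left side (px 145), clip at (241,253); scoop at (321,247) with its grip at (312,280); yellow tray (392–560, 237–331) with two bulbs at (471,261) and (509,299). I'll zoom in for the accurate poses.

```bash
cat >> h.py <<'E'
from scipy.optimize import minimize
def hullmask(im,P):
    m=np.zeros((480,640),np.uint8); cv2.fillConvexPoly(m,cv2.convexHull(np.round(proj(im,P)*16).astype(np.int32)),1,shift=4); return m>0
def box(x0,x1,y0,y1,z0,z1): return np.array([[x,y,z] for x in(x0,x1) for y in(y0,y1) for z in(z0,z1)])
def pose(P,q):
    c,s=np.cos(q[2]),np.sin(q[2]); return np.array(P)@np.array([[c,-s,0],[s,c,0],[0,0,1]]).T+[q[0],q[1],q[3] if len(q)>3 else 0]
E
python3 - <<'E'
from h import *
im=snap('top'); hsv=cv2.cvtColor(im['color'],cv2.COLOR_RGB2HSV)
m=cv2.inRange(hsv,(22,150,60),(34,255,255)); 
m=cv2.morphologyEx(m,cv2.MORPH_OPEN,np.ones((3,3)));m[:,:380]=0;m[:225]=0;m[340:]=0;m[:,570:]=0
cn=np.vstack(cv2.findContours(m,0,1)[0]);M=np.zeros_like(m);cv2.fillConvexPoly(M,cv2.convexHull(cn),1);M=M>0
B=box(-.085,.085,-.155,.155,0,.075)
f=lambda q:-(lambda h:(h&M).sum()/(h|M).sum())(hullmask(im,pose(B,q)))
g=atz(im,[[476,284]],.075)[0]
r=minimize(f,[g[0],g[1],0.0],method='Nelder-Mead',options=dict(initial_simplex=[[g[0],g[1],0],[g[0]+.01,g[1],0],[g[0],g[1]+.01,0],[g[0],g[1],.1]],xatol=1e-4))
print('plant',r.x,r.fun)
print('seed rim right corners',atz(im,[[237,201],[249,308]],.105))
print('clip',atz(im,[[241,254]],.121))
for n,z in[('jar',.125),('pot_a',.09),('tamper',.08),('dibber',.015)]:
    print(n,atz(im,[cen(outline_of('top',n)[0])],z)[0].round(3))
print('bulbs',atz(im,[[471,261],[509,299]],.032).round(3))
c=im['color'][185:335,130:360];cv2.imwrite('pics/c1.png',cv2.resize(c,None,fx=3.4,fy=3.4,interpolation=cv2.INTER_CUBIC)[:,:,::-1])
s=snap('side');c=s['color'][135:310,190:390];cv2.imwrite('pics/c2.png',cv2.resize(c,None,fx=3.4,fy=3.4,interpolation=cv2.INTER_CUBIC)[:,:,::-1])
E
```

```text
plant [ 0.50639392 -0.2694047  -0.03312145] -0.9877423957455088
seed rim right corners [[0.65761089 0.18091178 0.105     ]
 [0.46155885 0.15596577 0.105     ]]
clip [[0.56049851 0.16890203 0.121     ]]
jar [ 0.511 -0.247  0.125]
pot_a [ 0.744 -0.266  0.09 ]
tamper [0.74  0.217 0.08 ]
dibber [ 0.717 -0.06   0.015]
bulbs [[ 0.548 -0.271  0.032]
 [ 0.473 -0.347  0.032]]
```

View pics/c1.png

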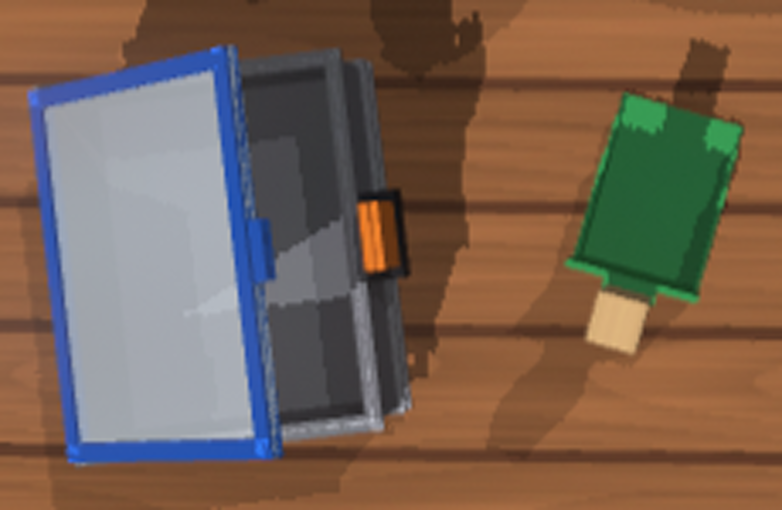

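View pics/c2.png

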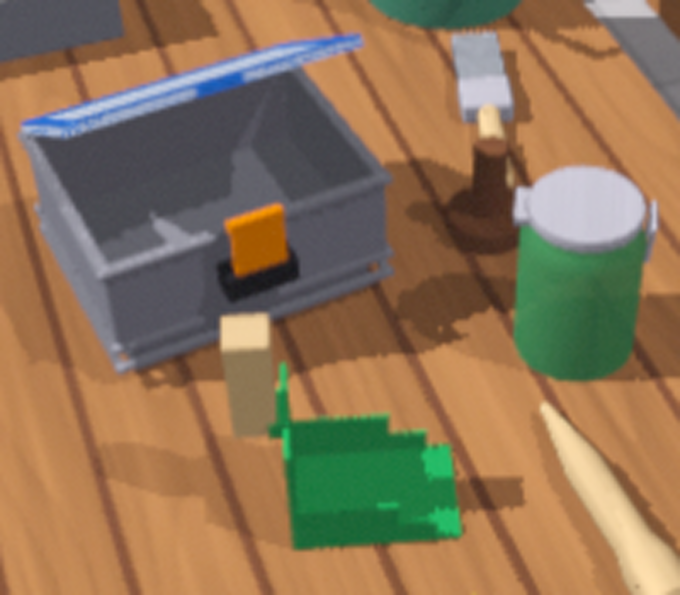

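Crop shows rim −x wall corners at (341,52),(383,428), lid hinge corners (35,92),(72,462), free-edge corners (225,48),(272,457), scoop grip top (590–650,290–355), its front lip (625,93)–(742,125).

```bash
python3 - <<'E'
from h import *
im=snap('top');sd=snap('side')
u=lambda L:[[130+a/3.4-.35,185+b/3.4-.35] for a,b in L]
v=lambda L:[[190+a/3.4-.35,135+b/3.4-.35] for a,b in L]
print('rim',atz(im,u([(341,52),(383,428)]),.105).round(4))
print('hinge',atz(im,u([(35,92),(72,462)]),.11).round(4))
print('rim side',atz(sd,v([(387,177),(104,275),(25,132)]),.105).round(4))
def tri(a,b):
    c1,d1=ray(im,[a]);c2,d2=ray(sd,[b]);A=np.stack([d1[0],-d2[0]],1);x=np.linalg.lstsq(A,c2-c1,rcond=None)[0];p,q=c1+d1[0]*x[0],c2+d2[0]*x[1];return ((p+q)/2).round(4),np.linalg.norm(p-q).round(4)
print('lid edge near', tri(u([(272,457)])[0],v([(28,126)])[0]),'far',tri(u([(228,48)])[0],v([(358,38)])[0]))
print('lip',atz(im,u([(625,93),(742,125)]),.003).round(4),'side',atz(sd,v([(450,447),(462,535)]),.003).round(4))
print('grip top',atz(im,u([(600,290),(650,303),(634,355),(585,340)]),.155).round(4), atz(sd,v([(221,315),(268,315),(271,343),(223,350)]),.155).round(4))
print('backwall',atz(im,u([(568,262),(698,298)]),.088).round(4))
E
```

```text
rim [[0.6595 0.194  0.105 ]
 [0.4568 0.1682 0.105 ]]
hinge [[0.6362 0.3584 0.11  ]
 [0.4377 0.3341 0.11  ]]
rim side [[0.6579 0.1995 0.105 ]
 [0.4589 0.1713 0.105 ]
 [0.4385 0.3346 0.105 ]]
lid edge near (array([0.4456, 0.2057, 0.2001]), np.float64(0.0218)) far (array([0.6512, 0.228 , 0.1999]), np.float64(0.0026))
lip [[ 0.645   0.0439  0.003 ]
 [ 0.6262 -0.0271  0.003 ]] side [[ 0.6438  0.0432  0.003 ]
 [ 0.6247 -0.0263  0.003 ]]
grip top [[0.5349 0.0493 0.155 ]
 [0.5285 0.0238 0.155 ]
 [0.5022 0.0317 0.155 ]
 [0.5095 0.0566 0.155 ]] [[0.5092 0.06   0.155 ]
 [0.5341 0.0506 0.155 ]
 [0.5293 0.0288 0.155 ]
 [0.5029 0.0329 0.155 ]]
backwall [[ 0.5461  0.0708  0.088 ]
 [ 0.527  -0.0008  0.088 ]]
```

Request:
move_arm:
  series:
    - [1.8, 4.4, 0.1, 0, 0, 4.4]
    - [1.8, 4.4, 0.1, 0, 0, 4.4]
    - [1.8, 4.4, 0.1, 0, 0, 4.4]
    - [1.8, 4.4, 0.1, 0, 0, 4.4]
    - [1.8, 4.4, 0.1, 0, 0, 4.4]
    - [1.8, 4.4, 0.1, 0, 0, 4.4]
    - [1.8, 4.4, 0.1, 0, 0, 4.4]
    - [1.8, 4.4, 0.1, 0, 0, 4.4]
  grip: 0
  force: 20

```text
clock: 2.4
position: [0.3911, -0.2205, 0.2541]
ee_rot: [2.739, 1.537, 0.001]
force: [1.6, 0.3, 0.2]
width: 0.356
```

Request:
move_arm:
  series:
    - [1.8, 4.4, 0.1, 0, 0, 4.4]
    - [1.8, 4.4, 0.1, 0, 0, 4.4]
    - [1.8, 4.4, 0.1, 0, 0, 4.4]
    - [1.8, 4.4, 0.1, 0, 0, 4.4]
    - [1.8, 4.4, 0.1, 0, 0, 4.4]
    - [1.8, 4.4, 0.1, 0, 0, 4.4]
    - [1.8, 4.4, 0.1, 0, 0, 4.4]
    - [1.8, 4.4, 0.1, 0, 0, 4.4]

```text
clock: 3.2
position: [0.5353, 0.1315, 0.262]
ee_rot: [2.146, 2.293, 0.001]
force: [1.2, -0.9, 1.1]
width: 0.004
```

Request:
move_arm:
  series:
    - [2.0, 3.6, -0.8, 0, 0, 3.7]
    - [0, 0.5, -2, 0, 0, 0]
    - [0, 0, -2, 0, 0, 0]
    - [0, 0, -2, 0, 0, 0]
    - [0, 0, 0, 0, 0, 0]
    - [0, 0, 0, 0, 0, 0]

```text
clock: 3.8
position: [0.5547, 0.1707, 0.1941]
ee_rot: [-2.075, -2.359, 0.0]
force: [-0.2, 0.8, 0.5]
width: 0.006
```

Request:
move_arm:
  series:
    - [-0.25, 1.9, 0, 0, 0, 0]
    - [-0.25, 1.9, 0, 0, 0, 0]
    - [-0.2, 1.5, 1.5, 0, 0, 0]
    - [-0.2, 1.5, 1.5, 0, 0, 0]
    - [-0.25, 2, 1.2, 0, 0, 0]
    - [-0.25, 2, 1.2, 0, 0, 0]
    - [-0.3, 2.3, 0.5, 0, 0, 0]
    - [-0.3, 2.3, 0.5, 0, 0, 0]

```text
clock: 4.6
position: [0.5355, 0.3253, 0.2602]
ee_rot: [2.075, 2.357, 0.004]
force: [0.3, -1.6, -1.4]
width: 0.009
```

Request:
move_arm:
  series:
    - [-0.25, 2, 0.2, 0, 0, 0]
    - [-0.25, 2, 0, 0, 0, 0]
    - [-0.1, 0.6, 0, 0, 0, 0]
    - [0, 0, 0, 0, 0, 0]
    - [0, 0, 0, 0, 0, 0]

```text
clock: 5.1
position: [0.5292, 0.3699, 0.2603]
ee_rot: [2.075, 2.358, 0.001]
force: [-0.7, -0.7, -0.1]
width: 0.002
```

```bash
python3 - <<'E'
from h import *
im=snap('side','s1.png');t=snap('top','t1.png')
cv2.imwrite('pics/j1.png',np.hstack([cv2.resize(im['color'],(400,300)),cv2.resize(t['color'],(400,300))])[:,:,::-1])
E
```

```text
(no output)
```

View pics/j1.png

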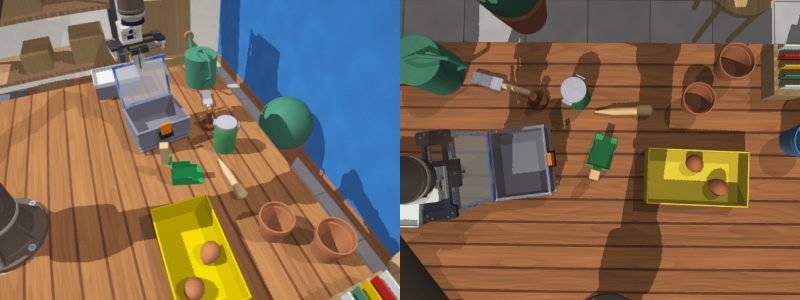

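The lid stands upright, slightly leaned back; both bulbs and scoop are unmoved. Next, the scoop.

Request:
move_arm:
  series:
    - [0, -4, 0.5, 0, 0, 0]
    - [0, -4.8, 0, 0, 0, -4]
    - [0, -4.8, 0, 0, 0, -4]
    - [0, -4.8, 0, 0, 0, -4]
    - [-0.3, -4.8, -1, 0, 0, -4]
    - [-0.4, -4.8, -1.5, 0, 0, -4]
    - [-0.4, -4.8, -2, 0, 0, -3]
    - [0, -0.2, 0, 0, 0, 0]
  grip: 1

```text
clock: 6.0
position: [0.516, 0.0343, 0.2184]
ee_rot: [2.514, 1.882, -0.01]
force: [0.0, 1.2, 0.4]
width: 0.657
```

```bash
python3 - <<'E'
from h import *
im=snap('side');s=monitor.observe();print(s['position'],cv2.Rodrigues(s['ee_rot'])[0].round(3))
def pts(q): 
    return pose([[-.053,.013,.155],[-.053,-.013,.155],[-.079,-.013,.155],[-.079,.013,.155],[.055,.038,.003],[.055,-.038,.003]],q)
P=pts([.582,.0227,np.deg2rad(-15.5)]);c=im['color'].copy()
for u in proj(im,P): cv2.circle(c,tuple(int(round(v)) for v in u),1,(255,0,255),-1)
cv2.imwrite('pics/g1.png',cv2.resize(c[130:310,180:400],None,fx=3,fy=3)[:,:,::-1])
E
```

```text
[0.51690238 0.03791368 0.21969179] [[ 0.277  0.961 -0.002]
 [ 0.961 -0.277 -0.002]
 [-0.003 -0.002 -1.   ]]
```

View pics/g1.png

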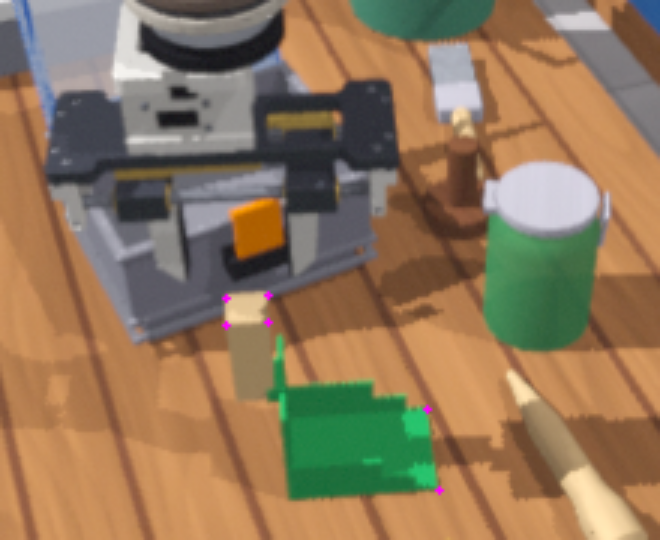

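Scoop model projects right onto the post and lip. Descending and gripping.

Request:
move_arm:
  series:
    - [0.1, 0.2, -1, 0, 0, 0]
    - [0, 0, -2, 0, 0, 0]
    - [0, 0, -3, 0, 0, 0]
    - [0, 0, -2.5, 0, 0, 0]
    - [0, 0, -1, 0, 0, 0]
    - [0, 0, 0, 0, 0, 0]
    - [0, 0, 0, 0, 0, 0]

```text
clock: 6.75
position: [0.5195, 0.0462, 0.1265]
ee_rot: [2.502, 1.9, 0.002]
force: [-0.1, -1.0, 0.4]
width: 1.0
```

Request:
move_arm:
  series:
    - [0, 0, 0, 0, 0, 0]
    - [0, 0, 0, 0, 0, 0]
    - [0, 0, 0, 0, 0, 0]
    - [0, 0, 0, 0, 0, 0]
    - [0, 0, 0, 0, 0, 0]
    - [0, 0, 0, 0, 0, 0]
    - [0, 0, 0, 0, 0, 0]
    - [0, 0, 0, 0, 0, 0]
  grip: 0
  force: 50

```text
clock: 7.55
position: [0.5189, 0.0451, 0.1257]
ee_rot: [-2.503, -1.898, 0.0]
force: [0.1, -0.6, 0.3]
width: 0.352
```

Request:
move_arm:
  series:
    - [0, 0, 0, 0, 0, 0]
    - [0, 0, 0, 0, 0, 0]
    - [0, 0, 0, 0, 0, 0]
    - [0, 0, 0, 0, 0, 0]
    - [0, 0, 0, 0, 0, 0]
    - [0, 0, 0, 0, 0, 0]

```text
clock: 8.15
position: [0.5189, 0.0451, 0.1257]
ee_rot: [2.503, 1.898, 0.0]
force: [1.1, 1.0, -1.1]
width: 0.284
```

Request:
move_arm:
  series:
    - [0, 0, 2, 0, 0, 0]
    - [0, 0, 4, 0, 0, 0]
    - [0, 0, 4, 0, 0, 0]
    - [-0.4, -1.6, 1, 0, 0, -7.6]
    - [-0.4, -1.6, 0, 0, 0, -7.6]
    - [-0.4, -1.6, 0, 0, 0, -7.6]
    - [-0.4, -1.6, 0, 0, 0, -7.6]
    - [-0.4, -1.6, 0, 0, 0, -7.6]

```text
clock: 8.95
position: [0.4983, -0.0355, 0.2355]
ee_rot: [-2.987, -0.972, 0.001]
force: [0.5, -0.1, -1.6]
width: 0.281
```

Request:
move_arm:
  series:
    - [-0.4, -1.6, 0, 0, 0, -7.6]
    - [-0.4, -1.6, 0, 0, 0, -7.6]
    - [-0.4, -1.6, 0, 0, 0, -7.6]
    - [-0.4, -1.6, 0, 0, 0, -7.6]
    - [-0.4, -1.6, 0, 0, 0, -7.6]
    - [0, 0, 0, 0, 0, 0]
    - [0, 0, 0, 0, 0, 0]
    - [0, 0, 0, 0, 0, 0]

```text
clock: 9.75
position: [0.479, -0.1137, 0.2356]
ee_rot: [-3.141, 0.039, 0.0]
force: [0.3, 0.7, -2.0]
width: 0.283
```

```bash
cat >> h.py <<'E'
SC=np.array([[.055,.038,.003],[.055,-.038,.003],[-.048,-.038,.036],[-.048,.038,.036],[-.048,-.038,.088],[-.048,.038,.088],[.016,.038,.036],[.016,-.038,.036]])
Y0=-.0049; Z0=-.1257
def scoop_from_tool(s,P):
    R=cv2.Rodrigues(s['ee_rot'])[0]; # scoop x=+tool y ; scoop z=-tool z
    f,z=R[:,1],-R[:,2]; l=np.cross(z,f)
    P=np.array(P,float)+[.066,Y0,Z0]
    return s['position']+P@np.stack([f,l,z])
C=np.array([.5064,-.2694]);YAW=-.0331
def totray(p): 
    d=np.array(p)[...,:2]-C;c,s=np.cos(YAW),np.sin(YAW);return d@np.array([[c,-s],[s,c]])
def draw(im,P,c,col=(255,0,255)):
    for u in proj(im,P): cv2.circle(c,tuple(int(round(v)) for v in u),1,col,-1)
E
python3 - <<'E'
from h import *
s=monitor.observe();print(s['position'],s['force']);o=scoop_from_tool(s,[[0,0,0],[.055,0,0]]);print(o.round(4),totray(o).round(4))
T=pose(box(-.08,.08,-.15,.15,.005,.075),[*C,YAW])
out=[]
for cam,(a,b) in(('top',(160,360)),('side',(170,230))):
    im=snap(cam);c=im['color'].copy();draw(im,scoop_from_tool(s,SC),c);draw(im,T,c,(0,255,255))
    for q in outline_of(cam,'bulb0'): print(cam,round(q['p'],2),q['rect'],totray(atz(im,[cen(q)],.032)[0]).round(3))
    out.append(cv2.resize(c[a:a+250,b:b+250],(400,400)))
cv2.imwrite('pics/g2.png',np.hstack(out)[:,:,::-1])
E
```

```text
[ 0.47904161 -0.11373653  0.23563013] [ 0.28484067  0.72801134 -2.03819562]
[[ 0.4725 -0.1795  0.1099]
 [ 0.4711 -0.2345  0.1099]] [[-0.0369  0.0887]
 [-0.0364  0.0337]]
top 0.89 [491.1, 286.2, 31.9, 23.1] [-0.03  -0.077]
top 0.83 [453.6, 245.2, 32.2, 31.1] [ 0.041 -0.002]
side 0.72 [296.5, 439.6, 30.6, 39.4] [-0.032 -0.077]
side 0.36 [242.4, 290.0, 66.1, 92.7] [-0.025  0.159]
```

View pics/g2.png

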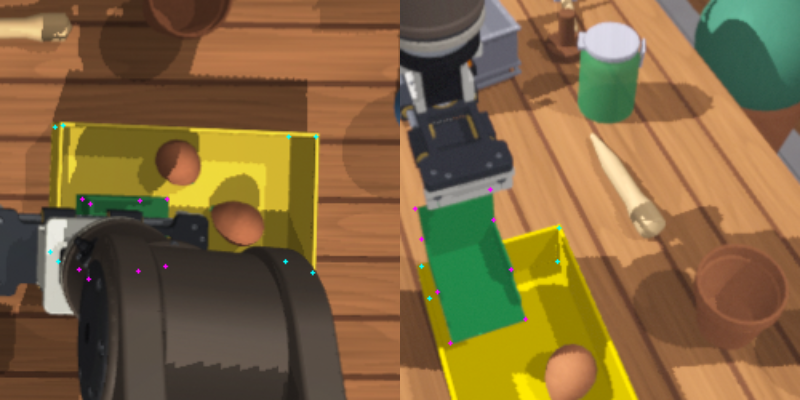

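Request:
move_arm:
  series:
    - [0, 0, -3, 0, 0, -0.5]
    - [0, 0, -3, 0, 0, 0]
    - [0, 0, -2, 0, 0, 0]
    - [0, 0, -1.5, 0, 0, 0]
    - [0, 0, 0, 2.5, 0, 0]
    - [0, 0, -0.5, 0, 0, 0]
    - [0, 0, -0.2, 0, 0, 0]
    - [0, 0, 0, 0, 0, 0]

```text
clock: 10.75
position: [0.4797, -0.1148, 0.1349]
ee_rot: [-3.099, 0.057, -0.002]
force: [-3.5, 1.8, 13.0]
width: 0.284
```

```bash
cat > st.py <<'E'
from h import *
s=monitor.observe();o=scoop_from_tool(s,[[0,0,0],[.055,0,0],[-.048,0,0]]);print(s['clock'],s['position'].round(4),'F',s['force'].round(1),s['ft_torque'].round(2),'scoop',o.round(4).tolist(),totray(o).round(4).tolist())
E
python3 st.py
```

```text
10.75 [ 0.4797 -0.1148  0.1349] F [-3.5  1.8 13. ] [-0.99  1.08 -0.26] scoop [[0.4726, -0.1753, 0.0065], [0.4706, -0.2302, 0.0042], [0.4744, -0.1274, 0.0085]] [[-0.0369, 0.0929], [-0.0371, 0.038], [-0.0367, 0.1409]]
```

Request:
move_arm:
  series:
    - [0.1, 0, 0.15, 0, 0, 0]
    - [-0.1, -2, 0, 0, 0, 0]
    - [-0.1, -2, 0, 0, 0, 0]
    - [-0.05, -1.5, 0, 0, 0, 0]
    - [-0.03, -1, 0, 0, 0, 0]
    - [-0.03, -1, 0, 0, 0, 0]
    - [-0.03, -1, 0, 0, 0, 0]
    - [-0.03, -1, 0, 0, 0, 0]

```text
clock: 11.55
position: [0.4768, -0.2094, 0.1356]
ee_rot: [-3.097, 0.056, -0.0]
force: [0.3, 7.1, 7.1]
width: 0.285
```

```bash
python3 st.py; python3 - <<'E'
from h import *
for cam in('side','top'):
  im=snap(cam)
  for q in outline_of(cam,'bulb0'): print(cam,round(q['p'],2),q['rect'],totray(atz(im,[cen(q)],.032)[0]).round(3))
E
```

```text
11.55 [ 0.4768 -0.2094  0.1356] F [0.3 7.1 7.1] [ 1.21 -0.02  0.04] scoop [[0.4697, -0.2696, 0.0071], [0.4677, -0.3245, 0.0047], [0.4714, -0.2217, 0.0093]] [[-0.0367, -0.0014], [-0.0369, -0.0564], [-0.0366, 0.0465]]
side 0.75 [293.8, 442.3, 33.8, 36.8] [-0.032 -0.078]
top 0.6 [456.5, 246.5, 27.9, 29.9] [ 0.042 -0.002]
top 0.56 [499.2, 291.1, 13.1, 1.7] [-0.01  -0.071]
```

Request:
move_arm:
  series:
    - [-0.03, -0.8, 0.08, 0, 0, 0]
    - [-0.03, -0.8, 0, 0, 0, 0]
    - [-0.03, -0.8, 0, 0, 0, 0]
    - [-0.03, -0.8, 0, 0, 0, 0]
    - [-0.03, -0.8, 0, 0, 0, 0]
    - [-0.03, -0.8, 0, 0, 0, 0]
    - [-0.03, -0.8, 0, 0, 0, 0]

```text
clock: 12.45
position: [0.4739, -0.2663, 0.1358]
ee_rot: [-3.097, 0.059, 0.002]
force: [-1.0, 9.7, 6.8]
width: 0.28
```

```bash
python3 st.py; cat > bl.py <<'E'
from h import *
for cam in('side','top'):
  im=snap(cam)
  for q in outline_of(cam,'bulb0'): print(cam,round(q['p'],2),q['rect'],totray(atz(im,[cen(q)],.032)[0]).round(3))
E
python3 bl.py
```

```text
12.45 [ 0.4739 -0.2663  0.1358] F [-1.   9.7  6.8] [2.75 0.01 0.19] scoop [[0.4664, -0.3264, 0.0073], [0.4643, -0.3813, 0.0049], [0.4682, -0.2785, 0.0095]] [[-0.0381, -0.0583], [-0.0384, -0.1133], [-0.0379, -0.0104]]
side 0.72 [319.2, 453.2, 32.8, 26.2] [ 0.002 -0.103]
top 0.87 [516.9, 274.7, 29.4, 18.4] [ 0.003 -0.122]
top 0.58 [457.1, 244.7, 29.7, 32.1] [ 0.041 -0.002]
```

B rolled sideways to about (0,-.12) in tray coordinates, against the end wall. I'll shove it into the far −y corner with the scoop's side, then scoop it along the short wall.

Request:
move_arm:
  series:
    - [0.5, 0, 0.05, 0, 0, 0]
    - [0.5, 0, 0, 0, 0, 0]
    - [0.3, -0.6, 0, 0, 0, 0]
    - [0.3, -0.6, 0, 0, 0, 0]
    - [0.3, -0.6, 0, 0, 0, 0]
    - [0.3, -0.6, 0, 0, 0, 0]
    - [0.3, -0.5, 0, 0, 0, 0]
    - [0, 0, 0, 0, 0, 0]

```text
clock: 13.45
position: [0.5005, -0.2919, 0.1372]
ee_rot: [-3.095, 0.051, 0.0]
force: [0.9, 2.8, -2.9]
width: 0.283
```

```bash
python3 st.py; python3 bl.py
```

```text
13.45 [ 0.5005 -0.2919  0.1372] F [ 0.9  2.8 -2.9] [ 1.64 -0.51  0.15] scoop [[0.4935, -0.3518, 0.0086], [0.4917, -0.4067, 0.0061], [0.4951, -0.3039, 0.0108]] [[-0.0102, -0.0828], [-0.0102, -0.1377], [-0.0102, -0.0348]]
side 0.46 [338.9, 390.6, 25.0, 24.1] [ 0.065 -0.011]
top 0.84 [457.0, 242.2, 31.6, 28.2] [ 0.05  -0.008]
```

```bash
python3 - <<'E'
from h import *
out=[]
for cam,(a,b) in(('top',(200,370)),('side',(280,200))):
    im=snap(cam);c=im['color'].copy();out.append(cv2.resize(c[a:a+200,b:b+200],(400,400)))
cv2.imwrite('pics/g3.png',np.hstack(out)[:,:,::-1])
E
```

```text
(no output)
```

View pics/g3.png

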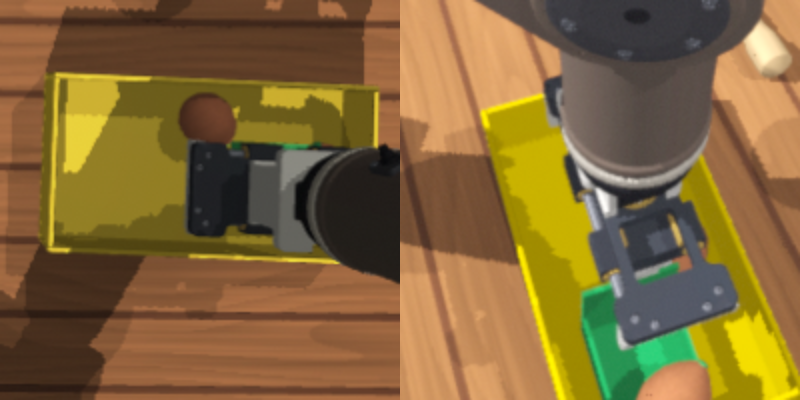

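The side view shows B at (335,472) already riding up on the front of the scoop. Pushing the last centimetre to the wall.

Request:
move_arm:
  series:
    - [0, -0.4, 0, 0, 0, 0]
    - [0, -0.4, 0, 0, 0, 0]
    - [0, -0.3, 0, 0, 0, 0]
    - [0, 0, 0, 0, 0, 0]

```text
clock: 14.15
position: [0.4992, -0.3038, 0.1369]
ee_rot: [-3.094, 0.057, 0.003]
force: [-2.7, 11.6, 7.6]
width: 0.277
```

```bash
python3 st.py; python3 - <<'E'
from h import *
s=monitor.observe()
im=snap('side');c=im['color'].copy();draw(im,scoop_from_tool(s,SC),c);draw(im,scoop_from_tool(s,[[.028,0,.03],[.04,.038,.018],[.04,-.038,.018]]),c,(0,0,255))
cv2.imwrite('pics/g4.png',cv2.resize(c[360:480,240:400],None,fx=4,fy=4)[:,:,::-1])
for q in outline_of('side','bulb0'): print(round(q['p'],2),q['rect'])
E
```

```text
14.15 [ 0.4992 -0.3038  0.1369] F [-2.7 11.6  7.6] [ 2.98  0.41 -0.11] scoop [[0.4918, -0.3636, 0.0082], [0.4897, -0.4185, 0.0057], [0.4935, -0.3156, 0.0105]] [[-0.0115, -0.0946], [-0.0117, -0.1495], [-0.0113, -0.0466]]
0.94 [315.6, 458.8, 36.3, 17.7]
```

View pics/g4.png

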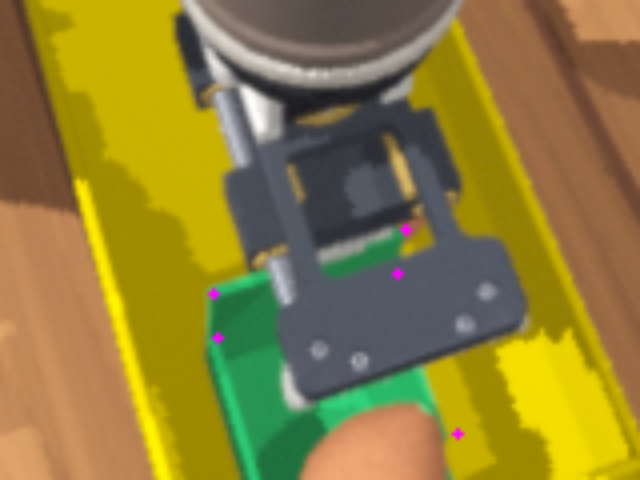

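Lip is at the wall with B between the scoop's side walls. Tilting back while keeping the lip by the wall.

Request:
move_arm:
  series:
    - [0, 0.9, 0.1, -4, 0, 0]
    - [0, 0.9, 0.1, -4, 0, 0]
    - [0, 0.9, 0.1, -4, 0, 0]
    - [0, 0.9, 0.1, -4, 0, 0]
    - [0, 1.0, 0.1, -4, 0, 0]
    - [0, 1.0, 0.2, -3, 0, 0]
    - [0, 0, 0.3, 0, 0, 0]
    - [0, 0, 0, 0, 0, 0]

```text
clock: 15.05
position: [0.4995, -0.2505, 0.147]
ee_rot: [2.783, -0.052, 0.01]
force: [-0.4, -0.2, -2.1]
width: 0.279
```

```bash
python3 st.py;  python3 bl.py
```

```text
15.05 [ 0.4995 -0.2505  0.147 ] F [-0.4 -0.2 -2.1] [ 0.71 -0.05 -0.01] scoop [[0.4922, -0.3562, 0.0523], [0.4901, -0.4077, 0.0715], [0.4939, -0.3112, 0.0355]] [[-0.0114, -0.0872], [-0.0117, -0.1387], [-0.0111, -0.0422]]
side 0.88 [301.3, 420.3, 34.8, 33.5] [-0.009 -0.044]
side 0.67 [331.2, 386.2, 22.0, 37.5] [ 0.048 -0.002]
side 0.23 [283.2, 388.8, 72.7, 91.2] [-0.008 -0.046]
top 0.77 [508.5, 286.6, 12.6, 19.3] [-0.025 -0.091]
top 0.62 [456.1, 248.0, 30.0, 27.2] [ 0.041 -0.001]
```

Request:
move_arm:
  series:
    - [0, 0, 1, 0, 0, 0]
    - [0, 0, 2, 0, 0, 0]
    - [0, 0.5, 3, 0, 0, 0]
    - [0, 1, 3, 0, 0, 0]
    - [0, 1, 2, 0, 0, 0]
    - [0, 0, 0, 0, 0, 0]
    - [0, 0, 0, 0, 0, 0]

```text
clock: 15.95
position: [0.4989, -0.2254, 0.2567]
ee_rot: [2.783, -0.053, 0.01]
force: [-0.3, -1.1, -3.6]
width: 0.28
```

```bash
python3 st.py; python3 - <<'E'
from h import *
s=monitor.observe()
im=snap('side');print(proj(im,scoop_from_tool(s,[[-.018,0,.03],[.01,0,.03]])))
for q in outline_of('side','bulb0'): print(round(q['p'],2),q['rect'],cen(q))
E
```

```text
15.95 [ 0.4989 -0.2254  0.2567] F [-0.3 -1.1 -3.6] [ 0.77  0.01 -0.02] scoop [[0.4915, -0.331, 0.1619], [0.4894, -0.3825, 0.1812], [0.4934, -0.2861, 0.1451]] [[-0.0128, -0.0621], [-0.0132, -0.1136], [-0.0125, -0.0171]]
[[312.55744818 390.83401336]
 [318.78285231 405.24031885]]
0.85 [288.3, 370.8, 44.0, 41.5] [np.float64(309.4977843426883), np.float64(390.86706056129987)]
```

B rides in the scoop (310,391 matches the predicted spot). Carrying it to the grey tray, turning +99° on the way.

Request:
move_arm:
  series:
    - [-0.2, 0.8, 0.5, 0, 0, 3]
    - [-0.4, 1.6, 0.5, 0, 0, 5]
    - [-0.5, 2.4, 0.5, 0, 0, 6]
    - [-0.5, 3, 0.5, 0, 0, 6.5]
    - [-0.6, 3.3, 0.5, 0, 0, 6.5]
    - [-0.6, 3.5, 0.5, 0, 0, 6.5]
    - [-0.6, 3.5, 0.5, 0, 0, 6.5]
    - [-0.7, 3.5, 0.5, 0, 0, 6.5]

```text
clock: 16.85
position: [0.4571, -0.0083, 0.2954]
ee_rot: [2.599, 1.065, 0.207]
force: [1.8, 0.3, -2.8]
width: 0.28
```

Request:
move_arm:
  series:
    - [-0.7, 3.5, 0.2, 0, 0, 6.5]
    - [-0.7, 3.5, 0, 0, 0, 6.5]
    - [-0.7, 3.5, 0, 0, 0, 6.5]
    - [-0.7, 3.5, 0, 0, 0, 6.5]
    - [-0.6, 3.3, 0, 0, 0, 6.5]
    - [-0.6, 3, 0, 0, 0, 6.5]
    - [-0.6, 2.5, 0, 0, 0, 6]
    - [-0.5, 1.5, 0, 0, 0, 3]

```text
clock: 17.65
position: [0.4065, 0.2347, 0.2973]
ee_rot: [1.99, 2.081, 0.387]
force: [0.2, 0.4, -2.0]
width: 0.283
```

```bash
cat > st2.py <<'E'
from h import *
s=monitor.observe();o=scoop_from_tool(s,[[0,0,0],[.055,0,0],[-.048,0,0]])
D=np.array([.992,.129]);T=np.array([-.129,.992])
q=o[:,:2]-[.548,.264]
print(s['clock'],s['position'].round(4),'F',s['force'].round(1),'f',cv2.Rodrigues(s['ee_rot'])[0][:,1].round(3),'seed(along,lat,z) origin,lip,back',np.c_[q@D,q@T,o[:,2]].round(3).tolist())
im=snap('side');print(proj(im,scoop_from_tool(s,[[-.018,0,.03]])))
for q in outline_of('side','bulb0')[:3]: print(round(q['p'],2),q['rect'],np.round(cen(q)))
E
python3 st2.py
```

```text
17.65 [0.4065 0.2347 0.2973] F [ 0.2  0.4 -2. ] f [0.937 0.04  0.348] seed(along,lat,z) origin,lip,back [[-0.039, -0.023, 0.202], [0.012, -0.028, 0.222], [-0.084, -0.019, 0.186]]
[[217.71256833 150.55693533]]
0.94 [207.3, 138.7, 22.6, 23.1] [216. 149.]
0.9 [318.9, 382.9, 33.4, 45.3] [334. 404.]
0.43 [345.3, 253.3, 50.7, 65.9] [374. 291.]
```

Request:
move_arm:
  series:
    - [-0.1, 0.8, 0.3, 0, 0, 2]
    - [-0.1, 0.8, 0.3, 0, 0, 2]
    - [-0.1, 0.6, 0.3, 0, 0, 1]
    - [1, 0.1, 0, -0.6, 5, 0]
    - [1.4, 0.2, 0, -0.9, 7, 0]
    - [1.4, 0.2, 0, -0.9, 7, 0]
    - [1.4, 0.2, 0, -0.9, 7, 0]
    - [1.4, 0.2, 0, -0.9, 7, 0]

```text
clock: 18.55
position: [0.4716, 0.2641, 0.3078]
ee_rot: [-1.971, -2.225, 0.241]
force: [0.4, 0.4, -2.1]
width: 0.281
```

```bash
python3 st2.py
```

```text
18.55 [0.4716 0.2641 0.3078] F [ 0.4  0.4 -2.1] f [ 0.967  0.119 -0.225] seed(along,lat,z) origin,lip,back [[-0.04, 0.006, 0.17], [0.014, 0.006, 0.158], [-0.087, 0.007, 0.181]]
[[221.88317625 149.93653554]]
0.82 [319.7, 386.1, 31.1, 40.6] [334. 404.]
0.67 [216.0, 134.6, 21.7, 23.9] [225. 148.]
```

Request:
move_arm:
  series:
    - [1.0, 0.1, -0.2, -0.9, 7, 0]
    - [1.0, 0.1, -0.2, -0.9, 7, 0]
    - [1.0, 0.1, -0.2, -0.9, 7, 0]
    - [1.0, 0.1, -0.2, -0.9, 7, 0]
    - [0, 0, 0, 0, 0, 0]
    - [0, 0, 0, 0, 0, 0]
    - [0, 0, 0, 0, 0, 0]

```text
clock: 19.35
position: [0.5098, 0.2694, 0.3011]
ee_rot: [-1.706, -1.925, 0.706]
force: [0.4, 0.8, -1.1]
width: 0.284
```

```bash
python3 st2.py
```

```text
19.35 [0.5098 0.2694 0.3011] F [ 0.4  0.8 -1.1] f [ 0.751  0.095 -0.653] seed(along,lat,z) origin,lip,back [[-0.069, 0.007, 0.163], [-0.028, 0.007, 0.127], [-0.106, 0.007, 0.194]]
[[216.564014   153.95438481]]
0.79 [320.7, 385.4, 29.7, 41.6] [334. 404.]
0.52 [268.9, 181.5, 20.3, 12.9] [277. 188.]
```

Request:
move_arm:
  series:
    - [-1, -0.1, 2, 0.9, -7, 0]
    - [-1.4, -0.2, 1, 0.9, -7, 0]
    - [-1.4, -0.2, 0, 0.9, -7, 0]
    - [-1.4, -0.2, 0, 0.9, -7, 0]
    - [-1.4, -0.2, 0, 0.9, -7, 0]
    - [-1.4, -0.2, 0, 0.7, -5.5, 0]
    - [-1, -2, 0, 0, 0, -5]
    - [-1, -4, 0, 0, 0, -7]

```text
clock: 20.25
position: [0.4075, 0.1999, 0.3317]
ee_rot: [-2.302, -2.123, -0.021]
force: [0.7, -1.9, -1.5]
width: 0.283
```

Request:
move_arm:
  series:
    - [0, -4, 0, 0, 0, -7]
    - [0, -4, 0, 0, 0, -7]
    - [0, -4, 0, 0, 0, -7]
    - [0, 0, 0, 0, 0, 0]

```text
clock: 20.65
position: [0.4091, 0.0729, 0.331]
ee_rot: [-2.665, -1.652, -0.019]
force: [0.5, 0.8, -1.4]
width: 0.281
```

```bash
python3 - <<'E'
from h import *
s=monitor.observe();print(s['position'],cv2.Rodrigues(s['ee_rot'])[0].round(3).tolist())
o=[]
D=np.array([.992,.129]);T=np.array([-.129,.992])
for cam,z in(('side',.062),('top',.062)):
    im=snap(cam);o.append(cv2.resize(im['color'],(400,300)))
    for q in outline_of(cam,'bulb0'):
        p=atz(im,[cen(q)],.062)[0];p2=atz(im,[cen(q)],.032)[0];w=p[:2]-[.548,.264];print(cam,round(q['p'],2),q['rect'],'seed',(w@D).round(3),(w@T).round(3),'tray',totray(p2).round(3))
cv2.imwrite('pics/g5.png',np.hstack(o)[:,:,::-1])
E
```

```text
[0.40905831 0.07288765 0.33101054] [[0.445, 0.895, 0.007], [0.895, -0.445, 0.012], [0.014, 0.001, -1.0]]
side 0.91 [319.6, 387.7, 32.5, 41.1] seed -0.083 -0.543 tray [ 0.035 -0.003]
side 0.58 [257.6, 185.2, 23.1, 12.6] seed 0.043 -0.004 tray [0.074 0.572]
top 0.97 [454.7, 248.4, 32.0, 27.9] seed -0.07 -0.522 tray [ 0.038 -0.   ]
top 0.87 [192.4, 221.3, 30.5, 28.0] seed 0.041 -0.024 tray [0.068 0.526]
```

View pics/g5.png

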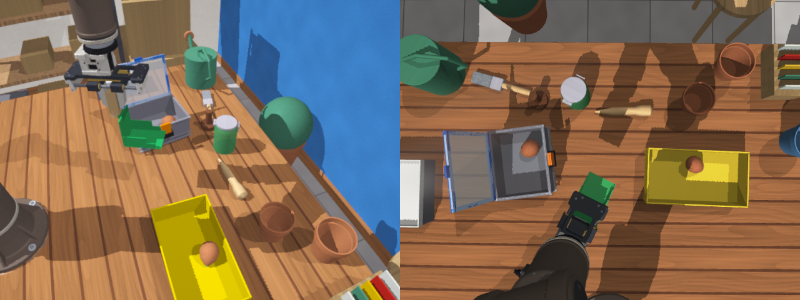

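B lies in the grey tray (top view ~(530,148) in the composite); A is alone at tray (.038, 0). Going for A along the far wall with the scoop turned 12° toward that wall, so the bulb is pinned to it.

Request:
move_arm:
  series:
    - [1.5, -2.4, -1.1, 0, 0, -6.7]
    - [1.5, -2.4, -1.1, 0, 0, -6.7]
    - [1.5, -2.4, -1.1, 0, 0, -6.7]
    - [1.5, -2.4, -1.1, 0, 0, -6.7]
    - [1.5, -2.4, -1.1, 0, 0, -6.7]
    - [1.5, -2.4, -1.1, 0, 0, -6.7]
    - [1.5, -2.4, -1.1, 0, 0, -6.7]
    - [1.75, -2.5, -1.2, 0, 0, -6.6]

```text
clock: 21.65
position: [0.5336, -0.114, 0.2404]
ee_rot: [-3.123, -0.291, -0.023]
force: [-0.6, 0.2, -1.2]
width: 0.279
```

Request:
move_arm:
  series:
    - [0, 0, -1, -0.1, 0.8, 0]
    - [0, 0, 0, 0, 0, 0]
    - [0, 0, 0, 0, 0, 0]

```text
clock: 21.95
position: [0.5326, -0.1129, 0.2306]
ee_rot: [-3.122, -0.298, 0.001]
force: [0.2, -0.3, -1.3]
width: 0.28
```

```bash
python3 st.py; python3 bl.py; python3 -c "
from h import *
print(cv2.Rodrigues(monitor.observe()['ee_rot'])[0].round(3).tolist())"
```

```text
21.95 [ 0.5326 -0.1129  0.2306] F [ 0.2 -0.3 -1.3] [ 0.06 -0.03  0.02] scoop [[0.5401, -0.178, 0.1046], [0.5505, -0.232, 0.1043], [0.531, -0.1309, 0.1048]] [[0.0307, 0.0924], [0.0429, 0.0388], [0.02, 0.1392]]
side 0.66 [320.7, 386.7, 30.8, 38.2] [ 0.036 -0.002]
side 0.64 [347.7, 252.5, 47.6, 67.7] [0.197 0.202]
top 0.82 [195.2, 223.1, 25.6, 28.1] [0.068 0.525]
[[0.982, 0.187, 0.0], [0.187, -0.982, 0.004], [0.001, -0.004, -1.0]]
```

Request:
move_arm:
  series:
    - [0, -0.5, -2, 0, 0, 0]
    - [0, 0, -3, 0, 0, 0]
    - [0, 0, -2.5, 0, 0, 0]
    - [0, 0, -1.8, 0, 0, 0]
    - [0, 0, 0, 2.4, 0.5, 0]
    - [0, 0, 0, 0, 0, 0]

```text
clock: 22.75
position: [0.5329, -0.1208, 0.1379]
ee_rot: [-3.082, -0.287, 0.007]
force: [0.4, -1.0, -2.5]
width: 0.287
```

```bash
python3 st.py
```

```text
22.75 [ 0.5329 -0.1208  0.1379] F [ 0.4 -1.  -2.5] [-0.07 -0.01 -0.  ] scoop [[0.5391, -0.1807, 0.0092], [0.5492, -0.2347, 0.0066], [0.5303, -0.1336, 0.0115]] [[0.0298, 0.0897], [0.0417, 0.0361], [0.0194, 0.1365]]
```

Request:
move_arm:
  series:
    - [-0.1, -0.3, -0.15, 0, 0, 0]
    - [-0.02, -0.7, 0, 0, 0, 0]
    - [-0.02, -0.7, 0, 0, 0, 0]
    - [-0.02, -0.7, 0, 0, 0, 0]
    - [-0.02, -0.7, 0, 0, 0, 0]
    - [-0.02, -0.7, 0, 0, 0, 0]
    - [-0.02, -0.7, 0, 0, 0, 0]
    - [-0.02, -0.7, 0, 0, 0, 0]

```text
clock: 23.55
position: [0.5305, -0.1719, 0.1365]
ee_rot: [-3.081, -0.289, 0.007]
force: [-1.2, 4.5, 6.5]
width: 0.279
```

```bash
python3 st.py; python3 bl.py
```

```text
23.55 [ 0.5305 -0.1719  0.1365] F [-1.2  4.5  6.5] [0.9  0.04 0.06] scoop [[0.5368, -0.2317, 0.0078], [0.547, -0.2857, 0.0052], [0.5279, -0.1846, 0.0101]] [[0.0291, 0.0387], [0.0411, -0.0149], [0.0186, 0.0855]]
side 0.6 [333.9, 398.1, 29.5, 37.9] [ 0.048 -0.029]
top 0.79 [193.5, 223.9, 29.1, 26.8] [0.068 0.525]
top 0.42 [256.3, 121.3, 49.6, 55.8] [0.252 0.387]
```

Request:
move_arm:
  series:
    - [-0.02, -0.7, 0.05, 0, 0, 0]
    - [-0.02, -0.7, 0, 0, 0, 0]
    - [-0.02, -0.7, 0, 0, 0, 0]
    - [-0.02, -0.7, 0, 0, 0, 0]
    - [-0.02, -0.7, 0, 0, 0, 0]
    - [-0.02, -0.7, 0, 0, 0, 0]
    - [-0.02, -0.7, 0, 0, 0, 0]
    - [-0.02, -0.7, 0, 0, 0, 0]

```text
clock: 24.55
position: [0.5285, -0.2278, 0.1365]
ee_rot: [-3.081, -0.289, 0.009]
force: [-0.6, 3.8, 6.1]
width: 0.284
```

```bash
python3 st.py; python3 bl.py
```

```text
24.55 [ 0.5285 -0.2278  0.1365] F [-0.6  3.8  6.1] [0.77 0.1  0.08] scoop [[0.5347, -0.2877, 0.0078], [0.5449, -0.3416, 0.0052], [0.5258, -0.2406, 0.0101]] [[0.0289, -0.0173], [0.0409, -0.0709], [0.0184, 0.0295]]
side 0.67 [340.8, 428.5, 37.8, 38.9] [ 0.048 -0.083]
top 0.59 [69.2, 196.0, 184.6, 143.7] [0.007 0.626]
top 0.56 [192.3, 224.6, 29.1, 23.9] [0.067 0.525]
```

Request:
move_arm:
  series:
    - [-0.02, -0.7, 0, 0, 0, 0]
    - [-0.02, -0.7, 0, 0, 0, 0]
    - [-0.02, -0.7, 0, 0, 0, 0]
    - [-0.02, -0.7, 0, 0, 0, 0]
    - [-0.02, -0.7, 0, 0, 0, 0]
    - [-0.02, -0.7, 0, 0, 0, 0]

```text
clock: 25.35
position: [0.5275, -0.2687, 0.1366]
ee_rot: [-3.08, -0.29, 0.009]
force: [-3.4, 8.5, 10.5]
width: 0.28
```

```bash
python3 st.py; python3 bl.py
```

```text
25.35 [ 0.5275 -0.2687  0.1366] F [-3.4  8.5 10.5] [1.97 0.37 0.15] scoop [[0.5337, -0.3285, 0.0079], [0.544, -0.3824, 0.0052], [0.5248, -0.2814, 0.0102]] [[0.0292, -0.0581], [0.0413, -0.1117], [0.0187, -0.0114]]
side 0.79 [350.4, 451.3, 40.6, 27.9] [ 0.052 -0.117]
top 0.7 [193.1, 222.8, 26.9, 27.3] [0.067 0.526]
top 0.63 [522.1, 242.5, 17.7, 10.2] [ 0.071 -0.121]
```

Request:
move_arm:
  series:
    - [0.3, -0.3, 0.1, 0, 0, -2]
    - [0.4, -0.4, 0, 0, 0, -2]
    - [0.4, -0.4, 0, 0, 0, -2]
    - [0.4, -0.5, 0, 0, 0, -2]
    - [0.4, -0.6, 0, 0, 0, -2]
    - [0.3, -0.6, 0, 0, 0, -2]
    - [0, 0, 0, 0, 0, 0]

```text
clock: 26.25
position: [0.5496, -0.2993, 0.1374]
ee_rot: [-3.096, 0.04, 0.0]
force: [0.3, 0.5, -2.0]
width: 0.283
```

```bash
python3 st.py; python3 - <<'E'
from h import *
s=monitor.observe()
im=snap('side');print(proj(im,scoop_from_tool(s,[[.028,0,.03]])))
for q in outline_of('side','bulb0')[:3]: print(round(q['p'],2),q['rect'],np.round(cen(q)))
c=im['color'].copy();t=snap('top')['color']
cv2.imwrite('pics/g6.png',np.hstack([cv2.resize(c[330:480,250:450],(400,300)),cv2.resize(t[220:340,440:600],(400,300))])[:,:,::-1])
E
```

```text
26.25 [ 0.5496 -0.2993  0.1374] F [ 0.3  0.5 -2. ] [0.17 0.03 0.02] scoop [[0.543, -0.3593, 0.0088], [0.5416, -0.4142, 0.0063], [0.5443, -0.3114, 0.011]] [[0.0396, -0.0887], [0.04, -0.1436], [0.0392, -0.0407]]
[[363.0577822  469.63699628]]
```

View pics/g6.png

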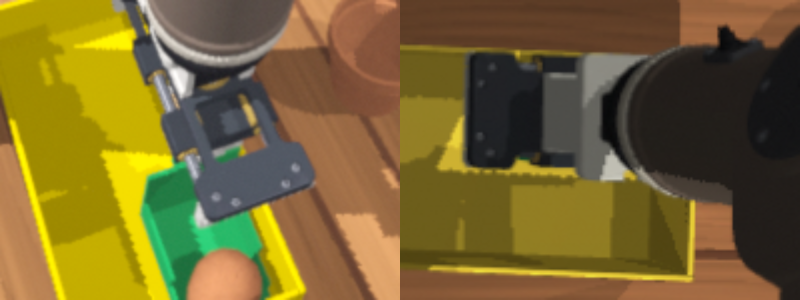

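A sits centred on the scoop floor. Closing the last few millimetres, tilting back, lifting.

Request:
move_arm:
  series:
    - [0, -0.4, 0, 0, 0, 0]
    - [0, 0.8, 0.1, -4, 0, 0]
    - [0, 0.9, 0.1, -4, 0, 0]
    - [0, 0.9, 0.1, -4, 0, 0]
    - [0, 0.9, 0.1, -4, 0, 0]
    - [0, 1.0, 0.1, -4, 0, 0]
    - [0, 1.0, 0.2, -3, 0, 0]
    - [-0.2, 0.2, 0.3, 0, 0, 0]

```text
clock: 27.2
position: [0.5484, -0.2408, 0.1468]
ee_rot: [2.788, -0.023, 0.006]
force: [-0.2, 0.7, -2.8]
width: 0.286
```

Request:
move_arm:
  series:
    - [0, 0, 1, 0, 0, 0]
    - [0, 0, 2, 0, 0, 0]
    - [0, 0.5, 3, 0, 0, 0]
    - [0, 1, 3, 0, 0, 0]
    - [0, 1, 2, 0, 0, 0]
    - [0, 0, 0, 0, 0, 0]
    - [0, 0, 0, 0, 0, 0]

```text
clock: 27.9
position: [0.547, -0.2215, 0.2582]
ee_rot: [2.787, -0.035, 0.007]
force: [0.7, -1.1, -2.9]
width: 0.28
```

```bash
python3 st.py; python3 st2.py
```

```text
27.9 [ 0.547  -0.2215  0.2582] F [ 0.7 -1.1 -2.9] [ 0.76  0.08 -0.02] scoop [[0.5405, -0.3269, 0.1631], [0.5391, -0.3784, 0.1821], [0.5417, -0.2818, 0.1464]] [[0.036, -0.0563], [0.0363, -0.1079], [0.0357, -0.0113]]
27.9 [ 0.547  -0.2215  0.2582] F [ 0.7 -1.1 -2.9] f [-0.025 -0.938  0.346] seed(along,lat,z) origin,lip,back [[-0.084, -0.585, 0.163], [-0.092, -0.636, 0.182], [-0.077, -0.541, 0.146]]
[[344.26506055 376.10562203]]
0.89 [328.8, 354.6, 38.4, 39.4] [348. 375.]
0.68 [259.9, 182.3, 19.0, 15.2] [268. 190.]
0.68 [412.2, 324.2, 62.1, 64.4] [441. 354.]
```

Request:
move_arm:
  series:
    - [-0.4, 0.8, 0.5, 0, 0, 3]
    - [-0.7, 1.6, 0.5, 0, 0, 5]
    - [-0.9, 2.4, 0.5, 0, 0, 6]
    - [-0.9, 3, 0.5, 0, 0, 6.5]
    - [-0.9, 3.3, 0.5, 0, 0, 6.5]
    - [-0.9, 3.5, 0.5, 0, 0, 6.5]
    - [-1, 3.5, 0.5, 0, 0, 6.5]
    - [-1, 3.5, 0.5, 0, 0, 6.5]

```text
clock: 28.8
position: [0.479, -0.0027, 0.2973]
ee_rot: [2.59, 1.089, 0.204]
force: [0.6, 0.2, -2.3]
width: 0.28
```

Request:
move_arm:
  series:
    - [-1, 3.5, 0.2, 0, 0, 6.5]
    - [-1, 3.5, 0, 0, 0, 6.5]
    - [-1, 3.5, 0, 0, 0, 6.5]
    - [-1, 3.5, 0, 0, 0, 6.5]
    - [-1, 3.3, 0, 0, 0, 6.5]
    - [-1, 3, 0, 0, 0, 6.5]
    - [-1, 2.8, 0, 0, 0, 6]
    - [-0.6, 2, 0, 0, 0, 3]

```text
clock: 29.6
position: [0.403, 0.2481, 0.2991]
ee_rot: [1.972, 2.098, 0.383]
force: [-0.4, 0.4, -0.9]
width: 0.282
```

Request:
move_arm:
  series:
    - [-0.2, 0.8, 0.3, 0, 0, 2]
    - [0, 0.7, 0.3, 0, 0, 2]
    - [0, 0, 0, 0, 0, 0]
    - [0, 0, 0, 0, 0, 0]

```text
clock: 30.0
position: [0.4024, 0.2615, 0.3051]
ee_rot: [1.91, 2.164, 0.394]
force: [0.3, 0.3, -2.7]
width: 0.28
```

```bash
python3 st2.py
```

```text
30.0 [0.4024 0.2615 0.3051] F [ 0.3  0.3 -2.7] f [0.931 0.115 0.347] seed(along,lat,z) origin,lip,back [[-0.039, 0.012, 0.21], [0.012, 0.011, 0.229], [-0.084, 0.012, 0.193]]
[[211.88040362 139.51534081]]
0.8 [198.0, 121.4, 26.0, 29.4] [210. 135.]
0.72 [259.8, 183.1, 22.8, 13.2] [269. 190.]
0.34 [179.6, 85.1, 92.3, 85.6] [230. 123.]
```

Request:
move_arm:
  series:
    - [0.7, 0.1, 0, -0.9, 7, 0]
    - [1.0, 0.1, 0, -0.9, 7, 0]
    - [1, 0.1, 0, -0.9, 7, 0]
    - [1, 0.1, 0, -0.9, 7, 0]
    - [1, 0.1, 0, -0.9, 7, 0]
    - [1, 0.1, 0, -0.9, 7, 0]
    - [1, 0.1, 0, -0.9, 7, 0]
    - [1, 0.1, -0.2, -0.9, 7, 0]

```text
clock: 30.9
position: [0.4808, 0.2698, 0.3037]
ee_rot: [-1.754, -1.98, 0.646]
force: [0.5, 0.1, -1.6]
width: 0.281
```

Request:
move_arm:
  series:
    - [0.8, 0.1, -0.2, -0.9, 7, 0]
    - [0, 0, 0, 0, 0, 0]
    - [0, 0, 0, 0, 0, 0]
    - [0, 0, 0, 0, 0, 0]

```text
clock: 31.3
position: [0.4873, 0.2714, 0.3028]
ee_rot: [-1.684, -1.903, 0.746]
force: [0.5, -0.3, -0.9]
width: 0.283
```

```bash
python3 st2.py
```

```text
31.3 [0.4873 0.2714 0.3028] F [ 0.5 -0.3 -0.9] f [ 0.726  0.09  -0.682] seed(along,lat,z) origin,lip,back [[-0.097, 0.011, 0.166], [-0.056, 0.011, 0.128], [-0.132, 0.011, 0.199]]
[[204.07986494 155.26322206]]
0.69 [263.0, 183.3, 20.2, 12.9] [272. 189.]
0.69 [222.0, 188.3, 24.0, 24.0] [231. 198.]
```

Tipped out. Retracting and checking, including whether a third bulb exists anywhere.

Request:
move_arm:
  series:
    - [-1, -0.1, 2, 0.9, -7, 0]
    - [-1, -0.1, 1, 0.9, -7, 0]
    - [-1, -0.2, 0, 0.9, -7, 0]
    - [-1, -0.2, 0, 0.9, -7, 0]
    - [-1, -0.2, 0, 0.9, -7, 0]
    - [-1, -0.2, 0, 0.9, -7, 0]
    - [-0.5, -2, 0, 0.1, -1, -5]
    - [0, -4, 0, 0, 0, -7]

```text
clock: 32.2
position: [0.4194, 0.2033, 0.3338]
ee_rot: [-2.307, -2.128, -0.021]
force: [1.4, -0.6, -0.4]
width: 0.277
```

Request:
move_arm:
  series:
    - [0, -4, 0, 0, 0, -7]
    - [0, -4, 0, 0, 0, -7]
    - [0, -4, 0, 0, 0, -7]
    - [0, 0, 0, 0, 0, 0]
    - [0, 0, 0, 0, 0, 0]

```text
clock: 32.7
position: [0.4217, 0.0806, 0.333]
ee_rot: [-2.662, -1.666, -0.018]
force: [0.6, 0.9, -2.2]
width: 0.283
```

```bash
python3 - <<'E'
from h import *
s=monitor.observe();print(s['position'],cv2.Rodrigues(s['ee_rot'])[0].round(3).tolist())
o=[]
D=np.array([.992,.129]);T=np.array([-.129,.992])
for cam in('side','top'):
    im=snap(cam);o.append(cv2.resize(im['color'],(400,300)))
    for q in outline_of(cam,'bulb0'):
        p=atz(im,[cen(q)],.062)[0];p2=atz(im,[cen(q)],.032)[0];w=p[:2]-[.548,.264];print(cam,round(q['p'],2),q['rect'],'seed',(w@D).round(3),(w@T).round(3),'tray',totray(p2).round(3))
cv2.imwrite('pics/g7.png',np.hstack(o)[:,:,::-1])
E
```

```text
[0.42170066 0.08060458 0.33297706] [[0.437, 0.899, 0.009], [0.899, -0.437, 0.008], [0.011, 0.005, -1.0]]
side 0.59 [262.7, 181.4, 22.3, 14.8] seed 0.051 -0.002 tray [0.082 0.577]
top 0.82 [190.7, 220.7, 30.6, 26.3] seed 0.049 -0.021 tray [0.076 0.53 ]
top 0.8 [182.5, 254.8, 32.7, 31.1] seed -0.024 0.003 tray [-0.002  0.543]
```

View pics/g7.png

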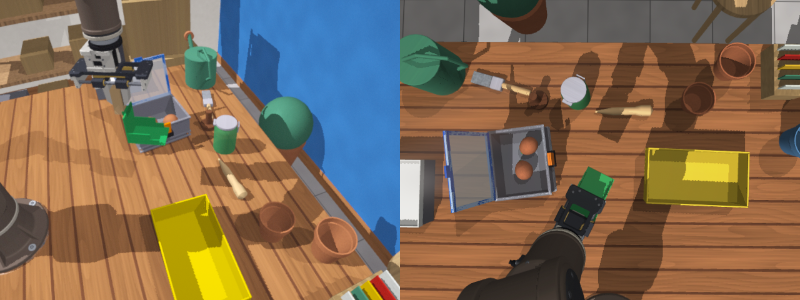

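Both bulbs lie in the grey tray (composite ~(528,147) and (524,171)) and the yellow tray is empty; there's no third bulb. Setting the scoop down in the yellow tray.

Request:
move_arm:
  series:
    - [1, -2.9, -1, 0, 0, -7.4]
    - [1, -2.9, -1, 0, 0, -7.4]
    - [1, -2.9, -1, 0, 0, -7.4]
    - [1, -2.9, -1, 0, 0, -7.4]
    - [1, -2.9, -1, 0, 0, -7.4]
    - [1, -2.9, -1, 0, 0, -7.4]
    - [1, -2.9, -1, 0, 0, -7.4]
    - [1, -2.9, -1, 0, 0, -7.2]

```text
clock: 33.7
position: [0.5032, -0.151, 0.251]
ee_rot: [3.136, 0.136, 0.012]
force: [0.5, 0.7, -1.3]
width: 0.281
```

Request:
move_arm:
  series:
    - [1.2, -3.2, -1, 0, 0.6, -7]
    - [0, 0, -1, 0, 0, 0]
    - [0, 0, 0, 0, 0, 0]
    - [0, 0, 0, 0, 0, 0]

```text
clock: 34.1
position: [0.5144, -0.1813, 0.2313]
ee_rot: [3.14, -0.047, -0.006]
force: [-0.1, 0.6, -1.4]
width: 0.281
```

```bash
python3 st.py;python3 -c "
from h import *
print(cv2.Rodrigues(monitor.observe()['ee_rot'])[0].round(3).tolist())"
```

```text
34.1 [ 0.5144 -0.1813  0.2313] F [-0.1  0.6 -1.4] [ 0.09  0.06 -0.03] scoop [[0.5071, -0.2473, 0.1057], [0.5055, -0.3022, 0.1058], [0.5085, -0.1993, 0.1056]] [[-0.0, 0.0221], [0.0001, -0.0329], [-0.0002, 0.0701]]
[[1.0, -0.03, -0.004], [-0.03, -1.0, -0.001], [-0.004, 0.001, -1.0]]
```

Request:
move_arm:
  series:
    - [0, 0, -3, 0, 0, 0]
    - [0, 0, -3, 0, 0, 0]
    - [0, 0, -2.5, 0, 0, 0]
    - [0, 0, -1, 0, 0, 0]
    - [0, 0, -0.4, 0, 0, 0]
    - [0, 0, 0, 0, 0, 0]
    - [0, 0, 0, 0, 0, 0]

```text
clock: 34.8
position: [0.5153, -0.1829, 0.1338]
ee_rot: [3.139, -0.051, -0.002]
force: [-0.1, -0.3, -1.9]
width: 0.28
```

Request:
move_arm:
  series:
    - [0, 0, -0.15, 0, 0, 0]
    - [0, 0, -0.1, 0, 0, 0]
    - [0, 0, 0, 0, 0, 0]

```text
clock: 35.1
position: [0.5151, -0.183, 0.1312]
ee_rot: [3.139, -0.051, -0.002]
force: [-1.4, 1.9, 7.6]
width: 0.28
```

Request:
move_arm:
  series:
    - [0, 0, 0, 0, 0, 0]
    - [0, 0, 0, 0, 0, 0]
    - [0, 0, 0, 0, 0, 0]
    - [0, 0, 0, 0, 0, 0]
    - [0, 0, 0, 0, 0, 0]
    - [0, 0, 0, 0, 0, 0]
  grip: 0.7

```text
clock: 35.7
position: [0.5144, -0.1829, 0.13]
ee_rot: [3.139, -0.051, -0.005]
force: [0.0, 0.4, 0.0]
width: 0.687
```

Request:
move_arm:
  series:
    - [0, 0, 0, 0, 0, 0]
    - [0, 0, 2, 0, 0, 0]
    - [0, 0, 3, 0, 0, 0]
    - [0, 0, 3, 0, 0, 0]
    - [0, 0, 4, 0, 0, 0]
    - [0, 0, 4, 0, 0, 0]
    - [0, 0, 4, 0, 0, 0]

```text
clock: 36.4
position: [0.514, -0.1829, 0.3317]
ee_rot: [3.139, -0.052, -0.005]
force: [0.8, -1.0, 0.0]
width: 0.696
```

```bash
python3 - <<'E'
from h import *
im=snap('side');c=im['color'];
cv2.imwrite('pics/g8.png',cv2.resize(c[240:480,200:460],(520,480))[:,:,::-1])
E
```

```text
(no output)
```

View pics/g8.png

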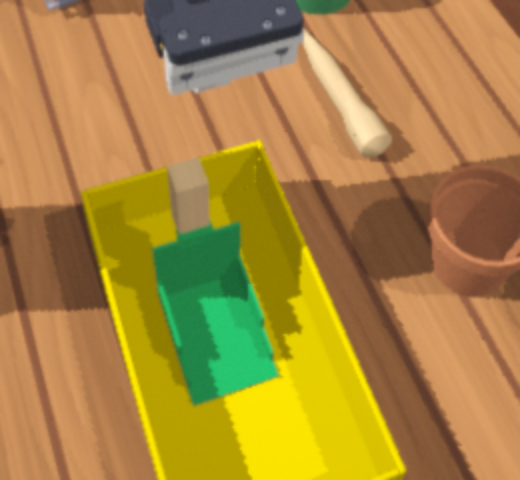

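Scoop stands upright and released in the yellow tray. Now the lid: fingers closed, over to its outer side.

Request:
move_arm:
  series:
    - [0, 4.5, 0.3, 0, 0, 7.1]
    - [0, 4.5, 0.3, 0, 0, 7.1]
    - [0, 4.5, 0.3, 0, 0, 7.1]
    - [0, 4.5, 0.3, 0, 0, 7.1]
    - [0.1, 4.5, 0.3, 0, 0, 7.1]
    - [0.1, 4.5, 0, 0, 0, 7.1]
    - [0.1, 4.5, 0, 0, 0, 7.1]
    - [0.1, 4.5, 0, 0, 0, 7.1]
  grip: 0

```text
clock: 37.25
position: [0.5181, 0.1789, 0.345]
ee_rot: [2.781, 1.454, -0.002]
force: [1.0, -0.2, 1.0]
width: 0.052
```

Request:
move_arm:
  series:
    - [0.1, 4.5, 0, 0, 0, 7.1]
    - [0.1, 4.5, 0, 0, 0, 7.1]
    - [0.1, 4.5, 0, 0, 0, 7.1]
    - [0.1, 4.5, 0, 0, 0, 7.1]
    - [0.1, 4.5, 0, 0, 0, 7.1]
    - [0.1, 4.5, 0, 0, 0, 6.8]
    - [0, 0.8, 0, 0, 0, 0]
    - [0, 0, 0, 0, 0, 0]

```text
clock: 38.05
position: [0.5235, 0.457, 0.3435]
ee_rot: [2.073, 2.357, -0.003]
force: [-0.5, -0.6, -0.2]
width: 0.004
```

```bash
cat > st3.py <<'E'
from h import *
s=monitor.observe();R=cv2.Rodrigues(s['ee_rot'])[0];w=s['position'][:2]-[.5375,.3455]
print(s['clock'],s['position'].round(4),s['force'].round(1),'jaw',R[:,1].round(3),'s',(w@[-.129,.992]).round(4),'along',(w@[.992,.129]).round(4))
E
python3 st3.py
```

```text
38.05 [0.5235 0.457  0.3435] [-0.5 -0.6 -0.2] jaw [0.992 0.128 0.001] s 0.1124 along 0.0005
```

Request:
move_arm:
  series:
    - [0, 0, -3, 0, 0, 0]
    - [0, 0, -3.2, 0, 0, 0]
    - [0, 0, -3, 0, 0, 0]
    - [0.3, -2, 0, 0, 0, 0]
    - [0.3, -2, 0, 0, 0, 0]
    - [0.3, -2, 0.3, 0, 0, 0]
    - [0.3, -2, 0.5, 0, 0, 0]
    - [0.3, -2, 0.5, 0, 0, 0]

```text
clock: 38.85
position: [0.5402, 0.3531, 0.2675]
ee_rot: [2.076, 2.353, 0.002]
force: [0.6, 0.6, 0.0]
width: 0.007
```

```bash
python3 st3.py
```

```text
38.85 [0.5402 0.3531 0.2675] [0.6 0.6 0. ] jaw [0.992 0.125 0.004] s 0.0072 along 0.0036
```

Request:
move_arm:
  series:
    - [0.3, -2.3, -0.3, 0, 0, 0]
    - [0.3, -2.4, -0.5, 0, 0, 0]
    - [0.2, -1.8, -1, 0, 0, 0]
    - [0.2, -1.8, -1.1, 0, 0, 0]
    - [0.2, -1.4, -1.4, 0, 0, 0]
    - [0.2, -1.4, -1.4, 0, 0, 0]
    - [0.1, -1, -1.8, 0, 0, 0]
    - [0.1, -1, -1.8, 0, 0, 0]

```text
clock: 39.65
position: [0.5564, 0.2225, 0.1739]
ee_rot: [2.075, 2.352, 0.003]
force: [0.4, 0.8, -0.3]
width: 0.003
```

```bash
python3 st3.py
```

```text
39.65 [0.5564 0.2225 0.1739] [ 0.4  0.8 -0.3] jaw [0.992 0.124 0.005] s -0.1245 along 0.0029
```

Request:
move_arm:
  series:
    - [0.1, -0.7, -0.8, 0, 0, 0]
    - [0.1, -0.7, -0.8, 0, 0, 0]
    - [0, 0, -0.6, 0, 0, 0]
    - [0, 0, -0.5, 0, 0, 0]
    - [0, 0, 0, 0, 0, 0]

```text
clock: 40.15
position: [0.5571, 0.2106, 0.1457]
ee_rot: [2.074, 2.355, -0.001]
force: [0.4, 0.4, 1.0]
width: 0.005
```

```bash
python3 st3.py; python3 - <<'E'
from h import *
im=snap('side');c=im['color'];
cv2.imwrite('pics/g9.png',cv2.resize(c[80:260,160:360],(600,540))[:,:,::-1])
E
```

```text
40.15 [0.5571 0.2106 0.1457] [0.4 0.4 1. ] jaw [0.992 0.126 0.002] s -0.1363 along 0.0021
```

View pics/g9.png

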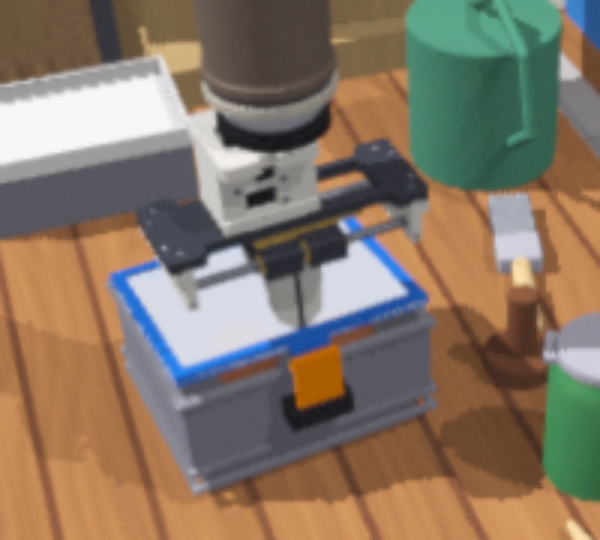

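Lid is nearly down with its nose meeting the clip. Pressing.

Request:
move_arm:
  series:
    - [0, -0.5, -0.3, 0, 0, 0]
    - [0, 0, -0.4, 0, 0, 0]
    - [0, 0, -0.4, 0, 0, 0]
    - [0, 0, -0.3, 0, 0, 0]
    - [0, 0, 0, 0, 0, 0]

```text
clock: 40.7
position: [0.5572, 0.2049, 0.1315]
ee_rot: [2.075, 2.354, -0.002]
force: [-0.1, -0.6, 0.2]
width: 0.005
```

```bash
python3 st3.py
```

```text
40.7 [0.5572 0.2049 0.1315] [-0.1 -0.6  0.2] jaw [0.992 0.126 0.002] s -0.142 along 0.0014
```

Request:
move_arm:
  series:
    - [0, 0, -0.2, 0, 0, 0]
    - [0, 0, 0, 0, 0, 0]

```text
clock: 40.9
position: [0.5575, 0.2051, 0.1307]
ee_rot: [2.075, 2.354, -0.0]
force: [-3.2, -1.7, 7.9]
width: 0.003
```

Request:
move_arm:
  series:
    - [0, 0, -0.2, 0, 0, 0]
    - [0, 0, -0.1, 0, 0, 0]
    - [0, 0, 0, 0, 0, 0]

```text
clock: 41.2
position: [0.5577, 0.2051, 0.13]
ee_rot: [2.075, 2.353, 0.002]
force: [-10.0, -4.6, 29.9]
width: 0.003
```

Request:
move_arm:
  series:
    - [0, 0, 1, 0, 0, 0]
    - [0, 0, 3, 0, 0, 0]
    - [0, 0, 4, 0, 0, 0]
    - [0, -2, 4, 0, 0, 0]
    - [-1, -4, 2, 0, 0, 0]
    - [-1, -4, 0, 0, 0, 0]
    - [-1, -4, 0, 0, 0, 0]
    - [-1, -4, 0, 0, 0, 0]

```text
clock: 42.0
position: [0.5168, 0.0237, 0.2673]
ee_rot: [2.074, 2.354, 0.0]
force: [0.9, 0.4, -0.8]
width: -0.001
```

```bash
python3 - <<'E'
from h import *
im=snap('side');c=im['color'];t=snap('top');
print('shut-model corners side',proj(im,[[.6578,.197,.1115],[.459,.171,.1115]]).round(1).tolist())
cv2.imwrite('pics/g10.png',np.hstack([cv2.resize(c[130:255,170:337],(400,300)),cv2.resize(t['color'],(400,300))])[:,:,::-1])
E
```

```text
shut-model corners side [[303.8, 185.2], [219.9, 213.4]]
```

View pics/g10.png

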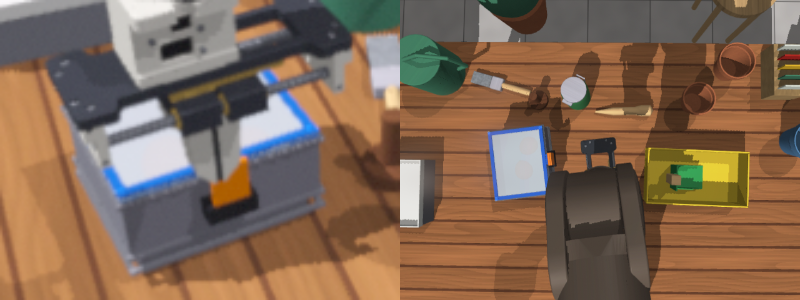

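Lid lies flush on the rim (corners within ~3 px of the shut model), nose under the clip; scoop stands in the yellow tray; arm is clear. Handing in.

```bash
python3 -c "
from h import *
print(outline_of('top','scoop')[0]['rect'],monitor.observe()['clock']); print(workorder.sign_off())"
```

```text
[423.6, 264.5, 61.1, 42.7] 42.15
the job is handed in; nothing more can be done
None
```

I finished the job and handed it in at about 42 s of the 210 s allowed; no verdict came back.

- **What I did:** I swung the lid upright and scooped the two bulbs that were there into the grey tray. The scoop was then released upright in the yellow tray, and I pressed the lid down at its free edge with up to 30 N.
- **Hiccup:** the first bulb rolled sideways out of the scoop's path. I recovered it by pushing it along the end wall until it rode up onto the scoop. The fingers never came near a bulb.
- **Last checks:** before the lid closed, the top view showed both bulbs in the grey tray. They were about (0.05, -0.02) and (-0.02, 0) m from its centre, along its long and short sides. The yellow tray was empty, with no third bulb in sight.
- **After closing:** the lid's corners lie within about 4 px of where a shut lid should be. The scoop stands in the yellow tray, and the jar, pot, tamper and dibber look unmoved.
- **Not directly verified:** I judged the clip and lid angle only from the picture and the pressing force. No snap showed in the force readings. I did not look at the bulbs again after the lid went down.

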